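# Click the food box lid shut all round

## Robot

A 7-joint arm with a two-finger parallel gripper is mounted at the origin on the work surface. World frame = base frame: x ahead of the robot, y to its left, z up, the work surface at z = 0. Lengths are in m, angles in rad, forces in N, time in s.
With the tool pointing down it reaches from about 0.425 to 0.95 m from the base axis. Payload 4.7 kg.
Tool frame: the origin (TCP) lies midway between the tips of the shut fingers; the grasp point (between the pads) lies 19 mm behind it; z points along the fingers, y is the direction in which the jaws open and shut (so a half turn about z gives the same grasp; the last joint's range is limited). The gripper opens to 87 mm and grips with 3 to 60 N. Pads are 19 mm wide; open, the fingers measure 117 mm over their backs; the gripper's body (75 mm by 190 mm) begins 51 mm behind the grasp point.
Start: joints at [-1.333, 0.469, -0.049, 1.532, 0.024, 1.141, -0.082], TCP at [0.178, 0.651, 0.185] pointing down, gripper open.
Joint ranges: [-2.59, 2.59], [-0.33, 1.99], [-1.39, 1.29], [0.1, 2.45], [-1.04, 4.18], [0.21, 1.99], [-2.66, 2.66]. Speed limits (rad/s): [2.57, 2.57, 3.14, 3.14, 3.14, 3.14, 3.14].

## Interface

Orientations are given as a rotation vector (axis times angle).
In Python, from rig import * gives the robot as it stands.
- The arm moves only by the shell command python3 -m inch 'ROWS' [FORCE]. ROWS is a JSON object of lists of equal length, an entry for each row: "rotation": the turn, a rotation vector about the tool's x, y, z in degrees, a list of three; "slide": the shift along the tool's x, y, z in mm, a list of three; "grip": the opening, from 0 (shut) to 1 (fully open). A call has 1 to 8 rows; each row shifts and turns the commanded pose from where the row before left it, along the tool's axes as they then stand; what a row does not reach is not made up. A row lasts 1/12 s, in which the tool goes at most 41.7 mm and 7.16 degrees, less where a joint would pass 70% of its speed; a pose out of reach is approached as far as the arm can. A call with a gripper value outside its range is refused whole. The fingers move at their own pace and stop on an object; FORCE is the grip in N (left out, the last holds). Time passes only in rows, so rows that do not move let the fingers close. It gives the time, the measured TCP pose, the force and the opening at its end, in the units of the state.
- sense(): the state, without advancing time (a new reading comes with each control period).
- get_image(name): name is "side" or "top" or "wrist"; returns the picture (420x560x3 uint8, red, green, blue); there is no depth.
- camera_params(name): a dict with "K" (3x3 intrinsics, pixels), "world_to_cam" (4x4, takes a point from world to camera coordinates); the wrist camera has in their place "T_tool_cam" (4x4, takes a point from camera to tool coordinates, whose origin is the TCP and whose axes are the flange's). Camera axes: x right, y up, looking along -z (the intrinsics and any distortion apply to the point x, -y, -z); pixel columns grow to the right and rows downward; lengths in m; the calibration is good to about 2 mm. A picture is of the moment at which its call begins: read the wrist's pose just before it. camera_params takes no time and is no camera call.
- job_done(): hands the job in, once; it reports no verdict.
The state is a dict: "time": time; "joints": joint angles; "dq": joint speeds; "joint_torque": joint torques, N m; "ee_pos": TCP position; "eef_rot": TCP orientation; "wrist_force": force on the tool from outside, world axes, zero at the start; "ft_torque": the same for the moment, N m; "grip_width": finger opening in m.
Only numpy, scipy, OpenCV 4.12 (cv2) and the standard library are available. Lean on these libraries where they do the work, as an engineer would, in place of code of your own. Each camera call takes 0.05 s, during which the arm holds its last target.

## Task

The lid is on the food box but none of its rim is snapped down. Press the orange pads around the rim with the fingertips until all four sections have clicked fully down. Only press: do not lift, tip or shove the box, leave the mug, the jar and the can where they stand, and finish clear of everything.

Things in the scene. Friction and masses are not known exactly. Their poses are not given: they have to be found in the camera images.
- food_box: Loose blue plastic food box, full, about 0.9 kg, 190 mm long (x) by 140 mm wide (y). Origin: centre of its underside, z up. Off-white lid: a fixed centre panel 126 x 76 mm, top 76 mm above the worktop; round it four rim sections 36 mm wide, hinged at the panel's edge, each with one orange press pad. An open section slopes up outwards, its outer edge 9 mm high; shut, it is level.
- pad_a (a point): Centre of the top face of the orange press pad (36 mm along the rim, 14 mm across, 4 mm high) of the rim section on the short end at the box's +x side, 85 mm out from the box's centre line and 22 mm out from the section's hinge. About 85 mm above the worktop while open, 80 mm when shut. Its x axis points outwards, z out of the pad.
- rim_a (a joint): Angle of the rim section with pad_a: 0 = sprung up open, 0.25 rad = fully down, shut. Pressing the pad down raises it. It resists with up to about 10 N at the pad at first, then less and less; let go below 0.15 it springs back up to 0, beyond 0.15 it snaps shut by itself and stays at about 0.25.
- pad_b (a point): Centre of the top face of the orange press pad (36 mm along the rim, 14 mm across, 4 mm high) of the rim section on the long side at the box's +y side, 60 mm out from the box's centre line and 22 mm out from the section's hinge. About 85 mm above the worktop while open, 80 mm when shut. Its x axis points outwards, z out of the pad.
- rim_b (a joint): Angle of the rim section with pad_b: 0 = sprung up open, 0.25 rad = fully down, shut. Pressing the pad down raises it. It resists with up to about 10 N at the pad at first, then less and less; let go below 0.15 it springs back up to 0, beyond 0.15 it snaps shut by itself and stays at about 0.25.
- pad_c (a point): Centre of the top face of the orange press pad (36 mm along the rim, 14 mm across, 4 mm high) of the rim section on the short end at the box's -x side, 85 mm out from the box's centre line and 22 mm out from the section's hinge. About 85 mm above the worktop while open, 80 mm when shut. Its x axis points outwards, z out of the pad.
- rim_c (a joint): Angle of the rim section with pad_c: 0 = sprung up open, 0.25 rad = fully down, shut. Pressing the pad down raises it. It resists with up to about 10 N at the pad at first, then less and less; let go below 0.15 it springs back up to 0, beyond 0.15 it snaps shut by itself and stays at about 0.25.
- pad_d (a point): Centre of the top face of the orange press pad (36 mm along the rim, 14 mm across, 4 mm high) of the rim section on the long side at the box's -y side, 60 mm out from the box's centre line and 22 mm out from the section's hinge. About 85 mm above the worktop while open, 80 mm when shut. Its x axis points outwards, z out of the pad.
- rim_d (a joint): Angle of the rim section with pad_d: 0 = sprung up open, 0.25 rad = fully down, shut. Pressing the pad down raises it. It resists with up to about 10 N at the pad at first, then less and less; let go below 0.15 it springs back up to 0, beyond 0.15 it snaps shut by itself and stays at about 0.25.
- mug: White ceramic mug, 76 mm across, 88 mm high, standing loose near the box; origin at the centre of its underside. Bystander.
- jar: Amber glass jar with a steel cap, 68 mm across, 95 mm high, loose; origin at the centre of its underside. Bystander.
- can: Plain steel food can, 66 mm across, 85 mm high, loose; origin at the centre of its underside. Bystander.
Not all that is in view belongs to the job. What is shaped like the food_box but purple or yellow is not meant.

How it is judged:
By the outcome, as a careful person would: the job done as asked, in the order asked, and still so for the second after the job is handed in, with the robot touching nothing.
It also fails if it takes over 42 s, if anything falls off the work surface, if the arm or the gripper's body presses on something with over 40 N, if the wrist force passes 120 N, or if a joint passes its speed limit or range.

## Working session

There is one attempt and no reset: what is moved stays moved. The work goes in short steps, Python scripts to look and compute and a shell command to move; the robot and the scene stay as the last step left them, time stands still between calls to the robot, and variables do not carry over. Pictures are saved under pics/ and viewed, and the job is handed in when it is done.

```bash
ls; mkdir -p pics
python3 - <<'E'
from rig import *
import cv2,json
s=sense();print(s)
for n in("top","side"):
    im=get_image(n);cv2.imwrite(f"pics/{n}0.png",im[:,:,::-1]);p=camera_params(n);print(n,p)
print(camera_params("wrist"))
E
```

```text
pics
{'time': 0.0, 'joints': array([-1.3329124 ,  0.46945241, -0.04862414,  1.53373484,  0.02409372,
        1.14099113, -0.08228056]), 'dq': array([-6.77845320e-04,  6.60659150e-04,  5.00956849e-04, -3.95406107e-04,
        2.68555332e-04, -6.26027667e-05, -1.10448142e-03]), 'joint_torque': array([ 1.76737034e-03, -5.07982063e+01, -7.95112643e-02, -2.36148083e+01,
       -6.13863138e-02,  3.80605599e-02,  1.66698442e-04]), 'ee_pos': array([0.17774127, 0.65045547, 0.18377489]), 'eef_rot': array([-0.41767598, -3.11348978,  0.00312436]), 'wrist_force': array([-0.20778296, -0.18938409,  1.06416886]), 'ft_torque': array([-0.03047328,  0.01238012,  0.04736071]), 'grip_width': 0.08697285219504511}
top {'K': array([[435.47750671,   0.        , 283.04465942],
       [  0.        , 435.47750671, 207.26453987],
       [  0.        ,   0.        ,   1.        ]]), 'world_to_cam': array([[ 0.01046984, -0.99984939, -0.01384105,  0.06809622],
       [ 0.99513213,  0.00906199,  0.09813215, -0.51886296],
       [-0.09799194, -0.01480111,  0.99507714, -0.91149529],
       [ 0.        ,  0.        ,  
[... 272 characters left out ...]
      [ 0.40220988,  0.35878616,  0.84231806, -0.28559447],
       [-0.5997492 , -0.59188179,  0.53849498, -1.01025579],
       [ 0.        ,  0.        ,  0.        ,  1.        ]])}
{'K': array([[354.34116328,   0.        , 276.14713212],
       [  0.        , 354.34116328, 215.6666893 ],
       [  0.        ,   0.        ,   1.        ]]), 'T_tool_cam': array([[-1.11555055e-04,  9.56616086e-01,  2.91351423e-01,
         8.03601700e-02],
       [ 9.99999934e-01,  2.07452936e-04, -2.98257570e-04,
        -3.87374781e-04],
       [-3.45759697e-04,  2.91351370e-01, -9.56616046e-01,
        -2.00319689e-01],
       [ 0.00000000e+00,  0.00000000e+00,  0.00000000e+00,
         1.00000000e+00]])}
```

View pics/top0.png

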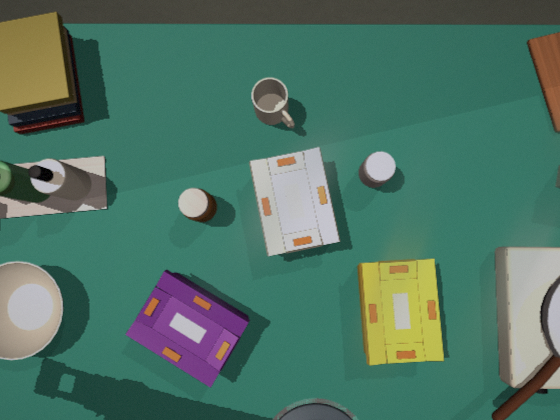

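View pics/side0.png

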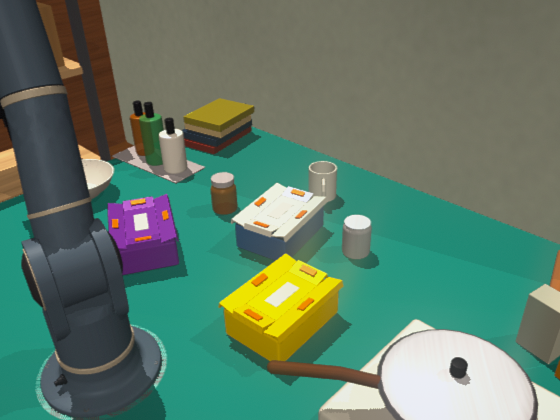

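Candidates in the top view are the white-lidded blue box (295,202), the purple box (188,328) and the yellow box (402,312). I choose the white-lidded blue one, and will check it in a crop.

```bash
cat > h.py <<'E'
import numpy as np,cv2
from rig import *
from scipy.spatial.transform import Rotation as R
def ray(n,uv,z,P=None):
    p=P or camera_params(n);K=p["K"];M=np.array(p["world_to_cam"])
    d=np.linalg.inv(K)@[uv[0],uv[1],1];d=M[:3,:3].T@[d[0],-d[1],-d[2]];c=-M[:3,:3].T@M[:3,3]
    return c+d*(z-c[2])/d[2]
def orange(im):
    h=cv2.cvtColor(im,cv2.COLOR_RGB2HSV);return cv2.inRange(h,(5,150,120),(18,255,255))
E
python3 - <<'E'
from h import *
im=cv2.imread("pics/top0.png")[:,:,::-1].copy()
cv2.imwrite("pics/crop_top.png",cv2.resize(im[60:270,170:410],None,fx=3,fy=3,interpolation=2)[:, :, ::-1][:600])
si=cv2.imread("pics/side0.png");cv2.imwrite("pics/crop_side.png",cv2.resize(si[140:280,190:390],None,fx=4,fy=4,interpolation=2))
for n in("top","side"):
    im=cv2.imread(f"pics/{n}0.png")[:,:,::-1].copy()
    k,l,st,c=cv2.connectedComponentsWithStats(orange(im))
    for i in range(1,k):
        if st[i,4]>25: print(n,c[i].round(1),st[i,4],ray(n,c[i],.085).round(4))
E
```

```text
top [547.7  62. ] 1110 [ 0.8191 -0.4717  0.085 ]
top [282.3 161.1] 47 [0.6069 0.0749 0.085 ]
top [302.1 240.4] 98 [0.446  0.0335 0.085 ]
top [398.1 268.8] 95 [ 0.3919 -0.157   0.085 ]
top [201.8 302.4] 105 [0.3217 0.2311 0.085 ]
top [151.2 306.3] 116 [0.313  0.3313 0.085 ]
top [431.4 309.5] 123 [ 0.3134 -0.2208  0.085 ]
top [372.5 312.7] 123 [ 0.3058 -0.1056  0.085 ]
top [222.4 350.2] 95 [0.2302 0.188  0.085 ]
top [171.3 354. ] 120 [0.2216 0.2882 0.085 ]
top [405.6 354.2] 131 [ 0.2275 -0.169   0.085 ]
side [133.9 116.8] 33 [0.6114 0.8013 0.085 ]
side [297.9 192.2] 30 [0.6067 0.0648 0.085 ]
side [259.8 201.2] 48 [0.5133 0.1053 0.085 ]
side [164.8 214.6] 46 [0.3209 0.2297 0.085 ]
side [300.7 214. ] 38 [ 0.5366 -0.0078  0.085 ]
side [114.5 222.9] 53 [0.2211 0.288  0.085 ]
side [260.8 223.9] 38 [0.4447 0.0318 0.085 ]
side [142.7 238.1] 47 [0.2299 0.1869 0.085 ]
side [556.3 274.5] 209 [ 0.7074 -0.5303  0.085 ]
side [259.3 279.5] 84 [ 0.3038 -0.1079  0.085 ]
side [305.5 303.8] 76 [ 0.3124 -0.2227  0.085 ]
side [252.6 314.5] 87 [ 0.2259 -0.1705  0.085 ]
side [298.3 365.1] 109 [ 0.1938 -0.3125  0.085 ]
```

```bash
sed -i 's/(5,150,120),(18,255,255)/(4,120,110),(22,255,255)/' h.py
python3 - <<'E'
from h import *
for n,(a,b,c_,d) in (("top",(140,260,245,345)),("side",(180,240,230,330))):
    im=cv2.imread(f"pics/{n}0.png")[:,:,::-1].copy()
    m=np.zeros(im.shape[:2],np.uint8);m[a:b,c_:d]=orange(im)[a:b,c_:d]
    k,l,st,c=cv2.connectedComponentsWithStats(m)
    for i in range(1,k):
        if st[i,4]>10: print(n,c[i].round(1),st[i,4],ray(n,c[i],.085).round(4))
im=cv2.imread("pics/top0.png")
# bystander approx
print("mug",ray("top",(270,95),.088),"can",ray("top",(379,161),.085),"jar",ray("top",(194,202),.095))
E
```

```text
top [285.7 161. ] 101 [0.6072 0.0679 0.085 ]
top [322.  195.1] 94 [ 0.5377 -0.006   0.085 ]
top [265.6 205.7] 89 [0.5152 0.1076 0.085 ]
top [302.1 240.5] 110 [0.4459 0.0334 0.085 ]
side [297.5 192.2] 52 [0.6062 0.0657 0.085 ]
side [260.  201.1] 56 [0.5139 0.1052 0.085 ]
side [300.9 213.7] 44 [ 0.5379 -0.0073  0.085 ]
side [260.7 223.9] 47 [0.4447 0.032  0.085 ]
mug [0.74453278 0.10159979 0.088     ] can [ 0.60858138 -0.12167693  0.085     ] jar [0.52034093 0.25050038 0.095     ]
```

View pics/crop_top.png

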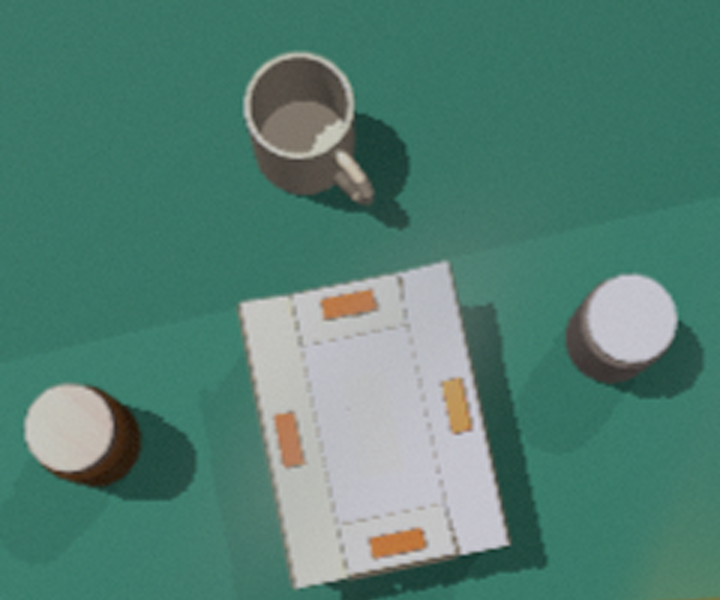

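View pics/crop_side.png

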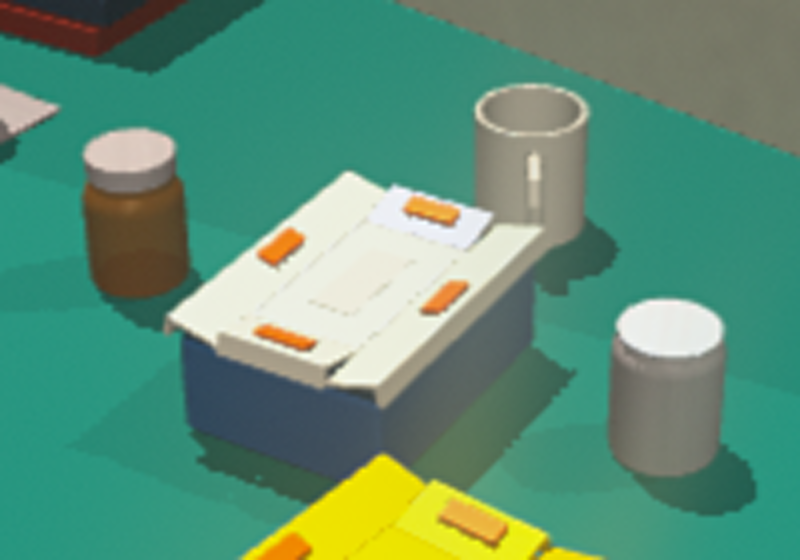

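The crop confirms it: off-white lid with sloping sections, blue body, four orange pads. The mug is beyond it, the jar on its left and the can on its right. Next I shut the gripper and align the tool with the box (box yaw about 12°).

```bash
python3 -m inch '{"rotation":[[0,0,-7],[0,0,-7],[0,0,-7],[0,0,-6],[0,0,0]],"slide":[[0,0,0],[0,0,0],[0,0,0],[0,0,0],[0,0,0]],"grip":[0,0,0,0,0]}' 20
cat >> h.py <<'E'
PADS=dict(a=(.6067,.067,.085),b=(.5146,.1064,.085),c=(.4453,.0327,.085),d=(.5378,-.0067,.085))
def go(t):
    s=sense();r=R.from_rotvec(s["eef_rot"])
    print("t",s["time"].__round__(2),"pos",s["ee_pos"].round(4),"F",s["wrist_force"].round(1),"w",round(s["grip_width"],4),"q7",s["joints"][6].round(2))
    M=r.as_matrix();print("toolx",M[:,0].round(3),"y",M[:,1].round(3),"z",M[:,2].round(3))
    print("slide mm",(r.inv().apply(np.array(t)-s["ee_pos"])*1000).round(1))
E
python3 -c "
from h import *
go((.5146,.1064,.13))"
```

```text
time: 0.52
ee_pos: [0.1779, 0.6507, 0.1842]
eef_rot: [0.323, -3.124, 0.001]
wrist_force: [-0.5, 0.0, 0.3]
grip_width: 0.0616
t 0.52 pos [0.1779 0.6507 0.1842] F [-0.5  0.   0.3] w 0.0616 q7 0.35
toolx [-0.979 -0.205  0.001] y [-0.205  0.979 -0.001] z [-0.001 -0.001 -1.   ]
slide mm [-218.3 -601.7   54.6]
```

```bash
python3 -m inch '{"rotation":[[0,0,0],[0,0,0],[0,0,0],[0,0,0],[0,0,0],[0,0,0],[0,0,0],[0,0,0]],"slide":[[-6,-18,0],[-13,-36,0],[-13,-36,0],[-13,-36,0],[-13,-36,0],[-13,-36,0],[-13,-36,0],[-13,-36,0]],"grip":[0,0,0,0,0,0,0,0]}'
python3 -m inch '{"rotation":[[0,0,0],[0,0,0],[0,0,0],[0,0,0],[0,0,0],[0,0,0],[0,0,0],[0,0,0]],"slide":[[-13,-36,0],[-13,-36,0],[-13,-36,0],[-13,-36,0],[-12,-36,0],[-10,-30,0],[-8,-20,0],[-6,-10,0]],"grip":[0,0,0,0,0,0,0,0]}'
python3 -c "
from h import *
go((.5146,.1064,.13))
im=get_image('wrist');cv2.imwrite('pics/w1.png',im[:,:,::-1])"
```

```text
time: 1.18
ee_pos: [0.3283, 0.4046, 0.1848]
eef_rot: [0.316, -3.126, -0.0]
wrist_force: [1.2, 0.5, -0.9]
grip_width: 0.0085
time: 1.85
ee_pos: [0.4639, 0.1855, 0.1848]
eef_rot: [-0.307, 3.126, -0.002]
wrist_force: [0.4, -0.2, -0.5]
grip_width: 0.0007
t 1.85 pos [0.4639 0.1855 0.1848] F [ 0.4 -0.2 -0.5] w 0.0007 q7 1.32
toolx [-0.981 -0.195 -0.   ] y [-0.195  0.981 -0.001] z [ 0.    -0.001 -1.   ]
slide mm [-34.3 -87.4  54.9]
```

View pics/w1.png

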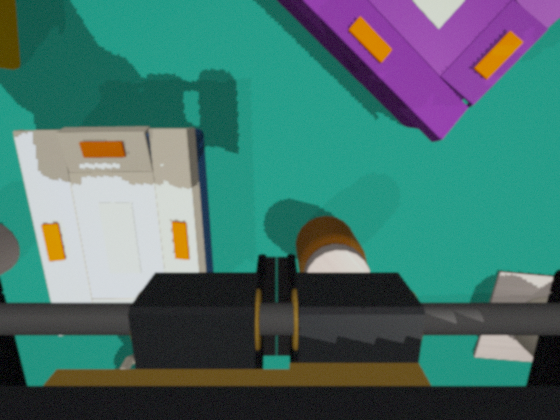

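The wrist view shows the white box with pads at (103,149), (181,240) and (54,242), the purple box at upper right and the jar at (335,250). I'll cross-check the pad positions from this view.

```bash
cat >> h.py <<'E'
def wray(uv,z,pos,rv):
    p=camera_params("wrist");T=np.eye(4);T[:3,:3]=R.from_rotvec(rv).as_matrix();T[:3,3]=pos
    return ray("wrist",uv,z,dict(K=p["K"],world_to_cam=np.linalg.inv(T@p["T_tool_cam"])))
E
python3 -c "
from h import *
s=sense()
im=cv2.imread('pics/w1.png')[:,:,::-1].copy();m=orange(im);m[:120]=0;m[262:]=0;m[:,215:]=0
k,l,st,c=cv2.connectedComponentsWithStats(m)
for i in range(1,k):
    if st[i,4]>30: print(c[i].round(1),st[i,4],wray(c[i],.085,s['ee_pos'],s['eef_rot']).round(4))
"
```

```text
[102.2 148.7] 691 [0.4468 0.0322 0.085 ]
[ 53.2 241.3] 592 [ 0.5391 -0.007   0.085 ]
[180.3 239.8] 494 [0.5153 0.1059 0.085 ]
```

```bash
python3 -m inch '{"rotation":[[0,0,0],[0,0,0],[0,0,0],[0,0,0],[0,0,0],[0,0,0]],"slide":[[-10,-25,0],[-10,-27,10],[-10,-25,20],[-4,-10,20],[0,0,5],[0,0,0]],"grip":[0,0,0,0,0,0]}'
python3 -c "
from h import *
go((.515,.1061,.085))
im=get_image('side');cv2.imwrite('pics/s1.png',cv2.resize(im[100:280,160:400],None,fx=3,fy=3)[:,:,::-1])"
```

```text
time: 2.4
ee_pos: [0.5118, 0.1114, 0.1282]
eef_rot: [0.318, -3.121, 0.0]
wrist_force: [-0.2, 0.7, -0.7]
grip_width: 0.0002
t 2.4 pos [0.5118 0.1114 0.1282] F [-0.2  0.7 -0.7] w 0.0002 q7 1.53
toolx [-0.979 -0.201  0.004] y [-0.201  0.98   0.   ] z [-0.004 -0.001 -1.   ]
slide mm [-2.2 -5.9 43.2]
```

View pics/s1.png

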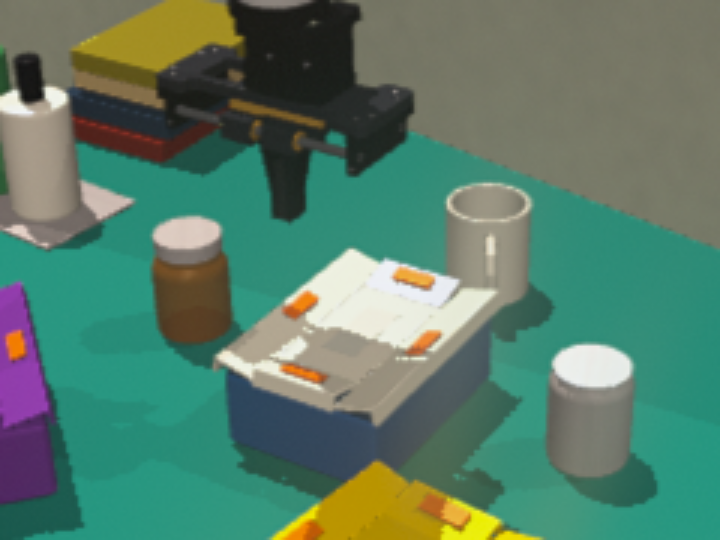

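The side view shows the shut fingertips at (290,215) in the crop, directly above pad b at (300,305). I'll centre and come down to just above it.

```bash
python3 -m inch '{"rotation":[[0,0,0],[0,0,0],[0,0,0],[0,0,0],[0,0,0]],"slide":[[-1,-3,8],[-1,-3,12],[0,0,11],[0,0,5],[0,0,0]],"grip":[0,0,0,0,0]}'
python3 -c "
from h import *
go((.515,.1061,.085))"
```

```text
time: 2.87
ee_pos: [0.5156, 0.1062, 0.0928]
eef_rot: [0.322, -3.123, 0.0]
wrist_force: [-0.5, -0.2, -0.5]
grip_width: 0.0007
t 2.87 pos [0.5156 0.1062 0.0928] F [-0.5 -0.2 -0.5] w 0.0007 q7 1.56
toolx [-0.979 -0.204  0.002] y [-0.204  0.979  0.   ] z [-0.002 -0.    -1.   ]
slide mm [0.6 0.  7.8]
```

```bash
python3 -m inch '{"rotation":[[0,0,0],[0,0,0],[0,0,0],[0,0,0]],"slide":[[0,0,2],[0,0,2],[0,0,2],[0,0,2]],"grip":[0,0,0,0]}'
python3 -m inch '{"rotation":[[0,0,0],[0,0,0]],"slide":[[0,0,1],[0,0,1]],"grip":[0,0]}'
python3 -m inch '{"rotation":[[0,0,0],[0,0,0]],"slide":[[0,0,1],[0,0,1]],"grip":[0,0]}'
python3 -m inch '{"rotation":[[0,0,0],[0,0,0]],"slide":[[0,0,1],[0,0,0]],"grip":[0,0]}'
```

```text
time: 3.2
ee_pos: [0.517, 0.1058, 0.086]
eef_rot: [-0.321, 3.124, 0.001]
wrist_force: [-0.0, 0.5, -0.7]
grip_width: 0.0008
time: 3.37
ee_pos: [0.5167, 0.1056, 0.0838]
eef_rot: [-0.321, 3.125, 0.0]
wrist_force: [0.0, -0.0, 0.7]
grip_width: 0.0006
time: 3.53
ee_pos: [0.5168, 0.1056, 0.0818]
eef_rot: [-0.32, 3.125, 0.0]
wrist_force: [0.3, 0.1, 0.7]
grip_width: 0.0
time: 3.7
ee_pos: [0.5166, 0.1055, 0.0806]
eef_rot: [0.32, -3.125, -0.0]
wrist_force: [-0.1, 0.1, 0.8]
grip_width: 0.0002
```

```bash
python3 -m inch '{"rotation":[[0,0,0],[0,0,0]],"slide":[[0,0,1],[0,0,0]],"grip":[0,0]}'
python3 -c "
from h import *
im=get_image('side');cv2.imwrite('pics/s2.png',cv2.resize(im[150:260,220:350],None,fx=5,fy=5,interpolation=2)[:,:,::-1])"
```

```text
time: 3.87
ee_pos: [0.5167, 0.1056, 0.0797]
eef_rot: [0.321, -3.125, -0.0]
wrist_force: [0.4, 0.2, -0.4]
grip_width: 0.0004
```

View pics/s2.png

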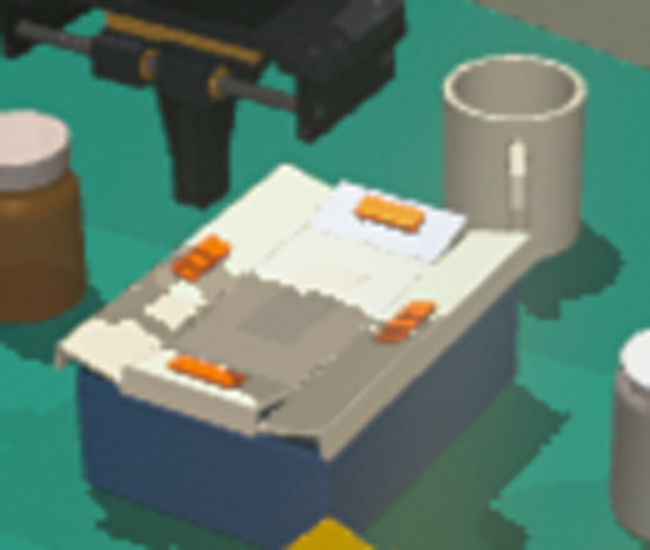

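```bash
cat >> h.py <<'E'
def proj(n,X):
    p=camera_params(n);c=np.array(p["world_to_cam"])@[*X,1];u=p["K"]@[c[0],-c[1],-c[2]];return u[:2]/u[2]
E
python3 -c "
from h import *
print(proj('side',(.5118,.1114,.1282)),proj('side',sense()['ee_pos']),proj('side',(.515,.106,.085)),proj('side',(.515,.106,.1)))
print(proj('top',sense()['ee_pos']),proj('side',(.515,.106,.08)))
for z in(.08,.09,.1,.11): print(ray('side',(260,190),z))
im=get_image('top');cv2.imwrite('pics/t2.png',cv2.resize(im[120:270,220:370],None,fx=4,fy=4,interpolation=2)[:,:,::-1])
im=get_image('wrist');cv2.imwrite('pics/w2.png',im[:,:,::-1])
"
```

```text
[256.81752987 185.16462721] [260.86391674 202.40178569] [260.13376897 200.7956135 ] [259.86116716 195.51378534]
[266.72744218 205.22130149] [260.22390526 202.54205962]
[0.55739277 0.15022717 0.08      ]
[0.54563134 0.13754079 0.09      ]
[0.53386991 0.12485441 0.1       ]
[0.52210849 0.11216803 0.11      ]
```

View pics/t2.png

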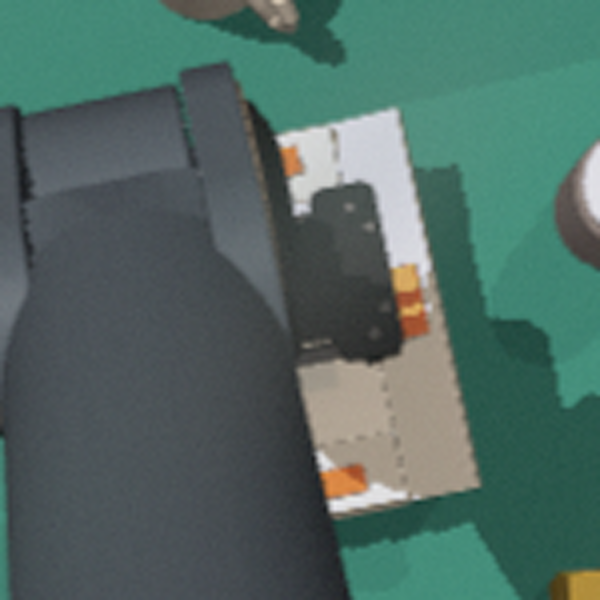

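View pics/w2.png

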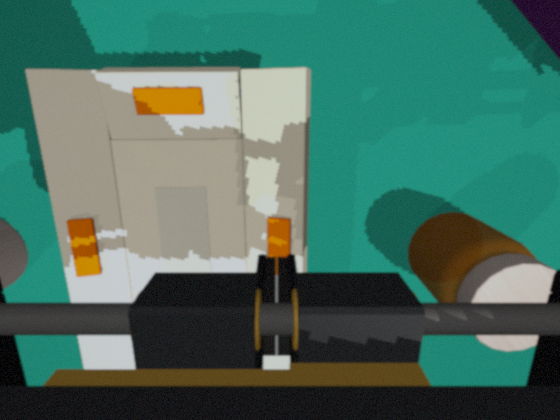

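```bash
python3 -c "
from h import *
p=camera_params('wrist');Ti=np.linalg.inv(p['T_tool_cam'])
for X in [(0,0,0),(0,0,-.01),(0,0,-.02),(0,0,-.03),(0,0,-.035),(0.01,0,-.02),(.01,0,-.01),(.01,0,0)]:
    c=Ti@[*X,1];u=p['K']@[c[0],-c[1],-c[2]];print(X,(u[:2]/u[2]).round(1))
for z in (.09,.1,.11,.115): print(z,proj('side',(.5167,.1056,z)))
im=cv2.imread('pics/w2.png');cv2.imwrite('pics/w2c.png',cv2.resize(im[200:380,190:370],None,fx=3.3,fy=3.3))
"
```

```text
(0, 0, 0) [276.5 246.4]
(0, 0, -0.01) [276.5 252.8]
(0, 0, -0.02) [276.5 259.9]
(0, 0, -0.03) [276.6 267.7]
(0, 0, -0.035) [276.6 271.9]
(0.01, 0, -0.02) [276.6 243. ]
(0.01, 0, -0.01) [276.5 236.6]
(0.01, 0, 0) [276.5 230.8]
0.09 [260.65649467 198.82913647]
0.1 [260.47698554 195.30202299]
0.11 [260.29601556 191.74620598]
0.115 [260.20497717 189.95742393]
```

View pics/w2c.png

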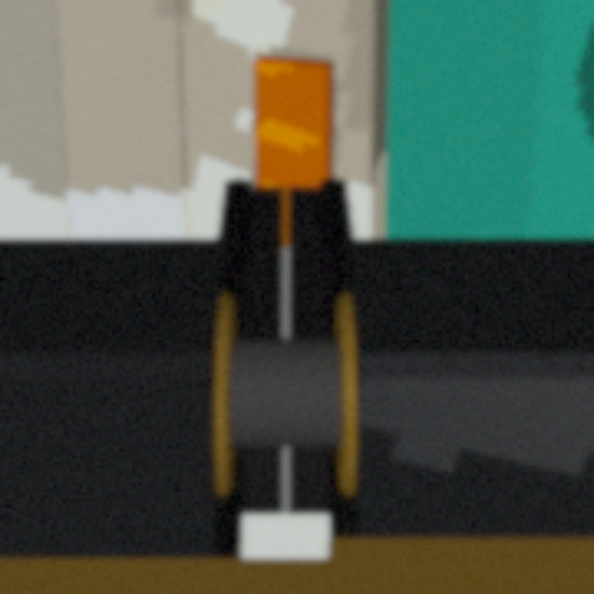

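The force reads zero, and the side view shows the fingertips at (260,190) where the nominal TCP projects to (261,202). The wrist view agrees: the front tip edge is at row 256. So the real tips sit about 35 mm behind the nominal TCP, and contact should come near ee z = 0.05. At that point the gripper body would be about 0.12 m up, still above the bystanders. I'll go on down, watching the force.

```bash
python3 -m inch '{"rotation":[[0,0,0],[0,0,0],[0,0,0],[0,0,0],[0,0,0],[0,0,0]],"slide":[[1,0,3],[1,0,4],[0,0,4],[0,0,4],[0,0,3],[0,0,0]],"grip":[0,0,0,0,0,0]}'
python3 -m inch '{"rotation":[[0,0,0],[0,0,0],[0,0,0],[0,0,0]],"slide":[[0,0,2],[0,0,2],[0,0,1],[0,0,0]],"grip":[0,0,0,0]}'
python3 -c "
from h import *
go((.515,.1061,.05))
im=get_image('side');cv2.imwrite('pics/s3.png',cv2.resize(im[150:260,220:350],None,fx=5,fy=5,interpolation=2)[:,:,::-1])"
```

```text
time: 4.52
ee_pos: [0.5141, 0.105, 0.0609]
eef_rot: [0.32, -3.124, 0.0]
wrist_force: [0.3, -0.1, 0.3]
grip_width: 0.0005
time: 4.85
ee_pos: [0.5147, 0.1052, 0.0566]
eef_rot: [0.321, -3.125, -0.0]
wrist_force: [0.0, 0.2, 0.6]
grip_width: 0.0005
t 4.85 pos [0.5147 0.1052 0.0566] F [0.  0.2 0.6] w 0.0005 q7 1.57
toolx [-0.979 -0.203  0.   ] y [-0.203  0.979  0.   ] z [-0. -0. -1.]
slide mm [-0.5  0.9  6.6]
```

View pics/s3.png

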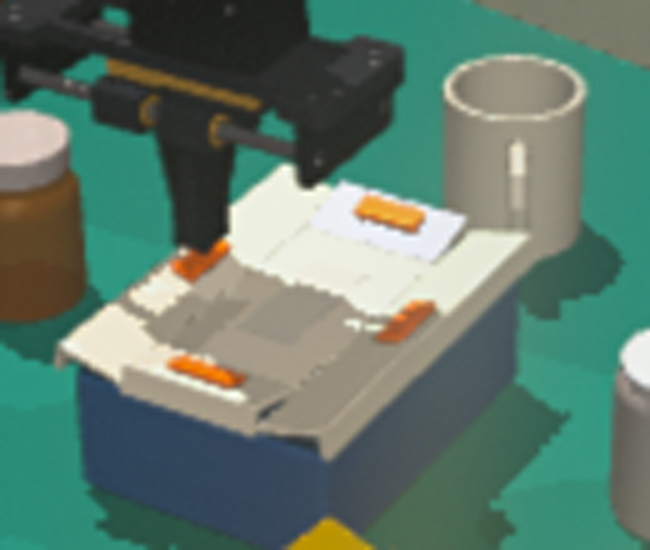

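The tips are now just above pad b at crop (200,250). I'll press in 1 mm steps.

```bash
python3 -m inch '{"rotation":[[0,0,0],[0,0,0],[0,0,0]],"slide":[[0,0,1],[0,0,1],[0,0,0]],"grip":[0,0,0]}'
python3 -m inch '{"rotation":[[0,0,0],[0,0,0],[0,0,0]],"slide":[[0,0,1],[0,0,1],[0,0,0]],"grip":[0,0,0]}'
python3 -m inch '{"rotation":[[0,0,0],[0,0,0],[0,0,0]],"slide":[[0,0,1],[0,0,1],[0,0,0]],"grip":[0,0,0]}'
```

```text
time: 5.15
ee_pos: [0.5147, 0.1052, 0.0547]
eef_rot: [0.321, -3.125, -0.0]
wrist_force: [-0.0, 0.0, 0.2]
grip_width: 0.0006
time: 5.4
ee_pos: [0.5146, 0.1051, 0.0526]
eef_rot: [0.321, -3.125, -0.0]
wrist_force: [-0.3, 0.7, -0.4]
grip_width: 0.0007
time: 5.65
ee_pos: [0.5146, 0.1051, 0.0506]
eef_rot: [0.321, -3.125, 0.0]
wrist_force: [-1.1, 0.5, -0.0]
grip_width: 0.0001
```

```bash
python3 -m inch '{"rotation":[[0,0,0],[0,0,0]],"slide":[[0,0,1],[0,0,0]],"grip":[0,0]}'
python3 -m inch '{"rotation":[[0,0,0],[0,0,0]],"slide":[[0,0,1],[0,0,0]],"grip":[0,0]}'
python3 -m inch '{"rotation":[[0,0,0],[0,0,0]],"slide":[[0,0,1],[0,0,0]],"grip":[0,0]}'
python3 -m inch '{"rotation":[[0,0,0],[0,0,0]],"slide":[[0,0,1],[0,0,0]],"grip":[0,0]}'
```

```text
time: 5.82
ee_pos: [0.5148, 0.1052, 0.0497]
eef_rot: [-0.321, 3.125, 0.0]
wrist_force: [1.1, 0.3, 0.7]
grip_width: 0.0003
time: 5.98
ee_pos: [0.515, 0.1052, 0.0494]
eef_rot: [-0.321, 3.125, 0.0]
wrist_force: [-0.3, -0.7, 5.5]
grip_width: 0.0003
time: 6.15
ee_pos: [0.5149, 0.1056, 0.0486]
eef_rot: [-0.321, 3.125, 0.001]
wrist_force: [-2.8, -0.6, 6.6]
grip_width: 0.0005
time: 6.32
ee_pos: [0.5147, 0.1062, 0.0475]
eef_rot: [-0.321, 3.125, 0.002]
wrist_force: [-1.3, 1.6, 4.7]
grip_width: 0.0004
```

Contact came at z ≈ 0.0496 with about 6 N. I'll keep going.

```bash
python3 -m inch '{"rotation":[[0,0,0],[0,0,0]],"slide":[[0,0,1],[0,0,0]],"grip":[0,0]}'
python3 -m inch '{"rotation":[[0,0,0],[0,0,0]],"slide":[[0,0,1],[0,0,0]],"grip":[0,0]}'
python3 -m inch '{"rotation":[[0,0,0],[0,0,0]],"slide":[[0,0,1],[0,0,0]],"grip":[0,0]}'
python3 -m inch '{"rotation":[[0,0,0],[0,0,0]],"slide":[[0,0,1],[0,0,0]],"grip":[0,0]}'
```

```text
time: 6.48
ee_pos: [0.515, 0.1061, 0.0462]
eef_rot: [-0.322, 3.124, 0.002]
wrist_force: [-0.0, 0.7, 1.9]
grip_width: 0.0006
time: 6.65
ee_pos: [0.5147, 0.1049, 0.0446]
eef_rot: [0.321, -3.125, 0.001]
wrist_force: [0.1, -0.4, 0.1]
grip_width: 0.0004
time: 6.82
ee_pos: [0.5145, 0.1047, 0.0434]
eef_rot: [0.32, -3.125, 0.001]
wrist_force: [-0.2, -0.3, -0.3]
grip_width: 0.0005
time: 6.98
ee_pos: [0.5147, 0.1049, 0.0429]
eef_rot: [0.32, -3.125, 0.0]
wrist_force: [-0.6, -0.4, 2.1]
grip_width: 0.0005
```

The section snapped (force fell to 0) and the shut stop is felt at about 0.043. I'll lift and move to pad c.

```bash
python3 -m inch '{"rotation":[[0,0,0],[0,0,0],[0,0,0]],"slide":[[0,0,1],[0,0,1],[0,0,0]],"grip":[0,0,0]}'
python3 -m inch '{"rotation":[[0,0,0],[0,0,0],[0,0,0],[0,0,0]],"slide":[[0,0,-5],[0,0,-12],[0,0,-8],[0,0,0]],"grip":[0,0,0,0]}'
python3 -c "
from h import *
im=get_image('side');cv2.imwrite('pics/s4.png',cv2.resize(im[150:260,220:350],None,fx=5,fy=5,interpolation=2)[:,:,::-1])
go((.446,.0325,.06))"
```

```text
time: 7.23
ee_pos: [0.5148, 0.1049, 0.0426]
eef_rot: [0.32, -3.125, -0.0]
wrist_force: [-6.2, -1.8, 16.7]
grip_width: 0.0002
time: 7.57
ee_pos: [0.5161, 0.1055, 0.0673]
eef_rot: [-0.32, 3.122, 0.001]
wrist_force: [-0.2, -0.5, 0.9]
grip_width: 0.0003
t 7.62 pos [0.5155 0.1054 0.0665] F [ 0.5  0.1 -0.1] w 0.0004 q7 1.56
toolx [-0.979 -0.203 -0.002] y [-0.203  0.979  0.   ] z [ 0.002  0.001 -1.   ]
slide mm [ 82.9 -57.2   6.3]
```

View pics/s4.png

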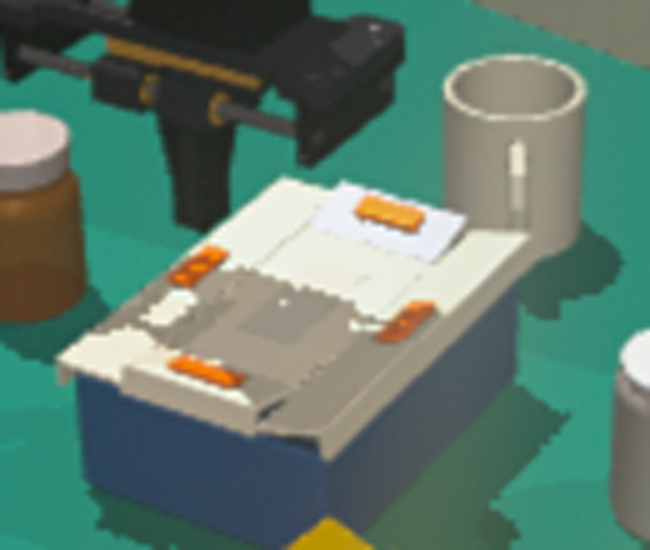

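Section b is now level and the other pads sit at the same pixels, so the box hasn't moved. On to pad c.

```bash
python3 -m inch '{"rotation":[[0,0,0],[0,0,0],[0,0,0],[0,0,0],[0,0,0],[0,0,0]],"slide":[[15,-10,0],[25,-17,0],[25,-17,0],[12,-9,0],[6,-4,0],[0,0,0]],"grip":[0,0,0,0,0,0]}'
python3 -c "
from h import *
go((.446,.0325,.052))"
```

```text
time: 8.12
ee_pos: [0.4445, 0.0317, 0.0657]
eef_rot: [0.318, -3.125, -0.0]
wrist_force: [0.9, -0.0, -0.1]
grip_width: 0.0002
t 8.12 pos [0.4445 0.0317 0.0657] F [ 0.9 -0.  -0.1] w 0.0002 q7 1.67
toolx [-0.98  -0.201  0.   ] y [-0.201  0.98   0.   ] z [-0.  0. -1.]
slide mm [-1.7  0.5 13.7]
```

```bash
python3 -m inch '{"rotation":[[0,0,0],[0,0,0],[0,0,0],[0,0,0],[0,0,0],[0,0,0]],"slide":[[0,0,4],[-1,0,4],[0,0,3],[0,0,2],[0,0,1],[0,0,0]],"grip":[0,0,0,0,0,0]}'
python3 -m inch '{"rotation":[[0,0,0],[0,0,0],[0,0,0]],"slide":[[0,0,1],[0,0,1],[0,0,0]],"grip":[0,0,0]}'
python3 -m inch '{"rotation":[[0,0,0],[0,0,0]],"slide":[[0,0,1],[0,0,0]],"grip":[0,0]}'
python3 -m inch '{"rotation":[[0,0,0],[0,0,0]],"slide":[[0,0,1],[0,0,0]],"grip":[0,0]}'
```

```text
time: 8.62
ee_pos: [0.446, 0.033, 0.0513]
eef_rot: [0.321, -3.124, 0.0]
wrist_force: [-0.3, -0.6, -0.3]
grip_width: 0.0002
time: 8.87
ee_pos: [0.4462, 0.0328, 0.0498]
eef_rot: [-0.321, 3.125, 0.0]
wrist_force: [-0.4, -0.1, 0.3]
grip_width: 0.0005
time: 9.03
ee_pos: [0.4463, 0.0328, 0.0494]
eef_rot: [-0.32, 3.125, 0.001]
wrist_force: [-0.9, -0.2, 6.6]
grip_width: 0.0005
time: 9.2
ee_pos: [0.4459, 0.0328, 0.0484]
eef_rot: [0.32, -3.125, -0.001]
wrist_force: [-2.8, -0.6, 6.6]
grip_width: 0.0005
```

```bash
python3 -m inch '{"rotation":[[0,0,0],[0,0,0],[0,0,0],[0,0,0]],"slide":[[0,0,1],[0,0,1],[0,0,1],[0,0,0]],"grip":[0,0,0,0]}'
python3 -m inch '{"rotation":[[0,0,0],[0,0,0],[0,0,0]],"slide":[[0,0,1],[0,0,1],[0,0,0]],"grip":[0,0,0]}'
python3 -m inch '{"rotation":[[0,0,0],[0,0,0]],"slide":[[0,0,1],[0,0,0]],"grip":[0,0]}'
```

```text
time: 9.53
ee_pos: [0.4462, 0.0327, 0.0447]
eef_rot: [-0.32, 3.125, 0.0]
wrist_force: [-0.7, -0.4, 0.2]
grip_width: 0.0006
time: 9.78
ee_pos: [0.4463, 0.0328, 0.0428]
eef_rot: [-0.321, 3.125, 0.0]
wrist_force: [-0.4, 0.5, 1.3]
grip_width: 0.0006
time: 9.95
ee_pos: [0.4464, 0.0328, 0.0426]
eef_rot: [-0.32, 3.125, 0.001]
wrist_force: [-3.1, -0.1, 9.7]
grip_width: 0.0005
```

Section c behaves the same: it snapped, and its stop is at 0.0427. I'll lift and go to pad d.

```bash
python3 -m inch '{"rotation":[[0,0,0],[0,0,0],[0,0,0],[0,0,0]],"slide":[[0,0,-5],[0,0,-12],[0,0,-8],[0,0,0]],"grip":[0,0,0,0]}'
python3 -c "
from h import *
im=get_image('wrist');cv2.imwrite('pics/w5.png',im[:,:,::-1])
go((.5385,-.0068,.06))
im=get_image('side');cv2.imwrite('pics/s5.png',cv2.resize(im[150:260,220:350],None,fx=5,fy=5,interpolation=2)[:,:,::-1])
"
```

```text
time: 10.28
ee_pos: [0.4474, 0.0329, 0.0682]
eef_rot: [-0.32, 3.122, 0.001]
wrist_force: [-0.0, 0.1, -0.3]
grip_width: 0.0005
t 10.33 pos [0.4468 0.0329 0.0675] F [-0.1  0.4 -0.6] w 0.0006 q7 1.67
toolx [-0.979 -0.203 -0.002] y [-0.203  0.979  0.   ] z [ 0.002  0.001 -1.   ]
slide mm [-81.7 -57.5   7.7]
```

View pics/s5.png

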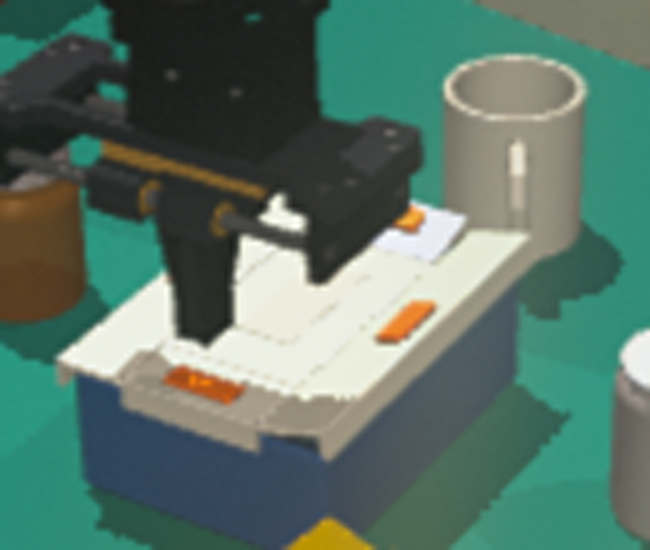

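Section c's pad dropped from crop row 370 to 384, so it is down. Before pressing d I'll check the gripper body's underside height against the can.

```bash
python3 -c "
from h import *
s=sense();M=R.from_rotvec(s['eef_rot']).as_matrix()
for sx in(-.0375,.0375):
  for z in(-.05,-.07): print(sx,z,((proj('side',s['ee_pos']+M@[sx,-.095,z])-[220,150])*5).round())
"
python3 -m inch '{"rotation":[[0,0,0],[0,0,0],[0,0,0],[0,0,0],[0,0,0],[0,0,0]],"slide":[[-15,-10,0],[-25,-17,0],[-23,-17,0],[-12,-9,0],[-6,-4,0],[0,0,0]],"grip":[0,0,0,0,0,0]}'
python3 -c "
from h import *
go((.5385,-.0068,.052))
im=get_image('side');cv2.imwrite('pics/s6.png',cv2.resize(im[130:270,220:390],None,fx=4,fy=4,interpolation=2)[:,:,::-1])
"
```

```text
-0.0375 -0.05 [426. 327.]
-0.0375 -0.07 [426. 289.]
0.0375 -0.05 [338. 409.]
0.0375 -0.07 [337. 370.]
time: 10.88
ee_pos: [0.5376, -0.0074, 0.0661]
eef_rot: [0.318, -3.125, 0.001]
wrist_force: [0.1, 0.8, 0.7]
grip_width: 0.0005
t 10.88 pos [ 0.5376 -0.0074  0.0661] F [0.1 0.8 0.7] w 0.0005 q7 1.8
toolx [-0.979 -0.202  0.001] y [-0.202  0.979 -0.   ] z [-0. -0. -1.]
slide mm [-1.   0.4 14.1]
```

View pics/s6.png

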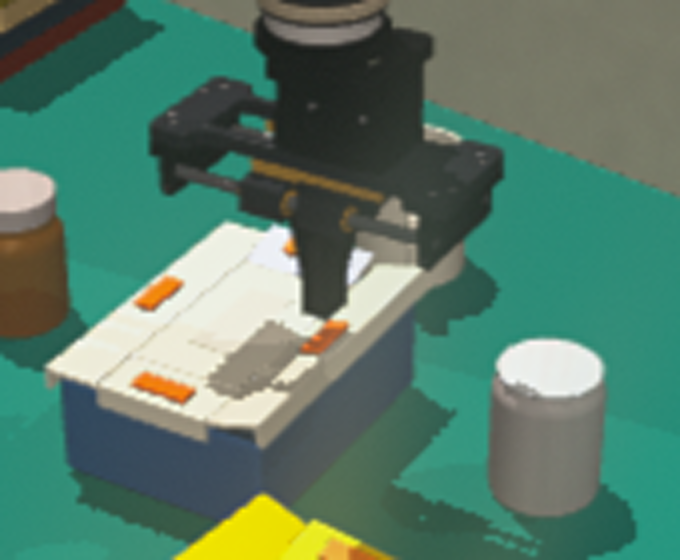

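The body rides well clear, about 35 mm higher than nominal as well. The tips are just above pad d. Pressing d.

```bash
python3 -m inch '{"rotation":[[0,0,0],[0,0,0],[0,0,0],[0,0,0],[0,0,0],[0,0,0]],"slide":[[0,0,4],[-1,0,4],[0,0,3],[0,0,2],[0,0,1],[0,0,0]],"grip":[0,0,0,0,0,0]}'
python3 -m inch '{"rotation":[[0,0,0],[0,0,0],[0,0,0],[0,0,0]],"slide":[[0,0,1],[0,0,1],[0,0,1],[0,0,0]],"grip":[0,0,0,0]}'
python3 -m inch '{"rotation":[[0,0,0],[0,0,0],[0,0,0]],"slide":[[0,0,1],[0,0,1],[0,0,0]],"grip":[0,0,0]}'
```

```text
time: 11.43
ee_pos: [0.5375, -0.0063, 0.0525]
eef_rot: [0.321, -3.125, -0.0]
wrist_force: [-0.5, 0.5, -0.1]
grip_width: 0.0008
time: 11.77
ee_pos: [0.5379, -0.0064, 0.0497]
eef_rot: [0.321, -3.125, -0.0]
wrist_force: [0.1, -0.5, 1.1]
grip_width: 0.0005
time: 12.02
ee_pos: [0.5381, -0.0068, 0.0486]
eef_rot: [-0.32, 3.125, -0.0]
wrist_force: [-2.4, -0.1, 6.2]
grip_width: 0.0006
```

```bash
python3 -m inch '{"rotation":[[0,0,0],[0,0,0],[0,0,0],[0,0,0]],"slide":[[0,0,1],[0,0,1],[0,0,1],[0,0,0]],"grip":[0,0,0,0]}'
python3 -m inch '{"rotation":[[0,0,0],[0,0,0],[0,0,0]],"slide":[[0,0,1],[0,0,1],[0,0,0]],"grip":[0,0,0]}'
python3 -m inch '{"rotation":[[0,0,0],[0,0,0]],"slide":[[0,0,1],[0,0,0]],"grip":[0,0]}'
```

```text
time: 12.35
ee_pos: [0.538, -0.0066, 0.0448]
eef_rot: [-0.32, 3.125, 0.0]
wrist_force: [0.5, 0.5, -0.2]
grip_width: 0.0002
time: 12.6
ee_pos: [0.5379, -0.006, 0.0429]
eef_rot: [0.321, -3.125, -0.001]
wrist_force: [-1.4, -0.2, 2.9]
grip_width: 0.0006
time: 12.77
ee_pos: [0.5379, -0.006, 0.0428]
eef_rot: [0.321, -3.125, -0.001]
wrist_force: [-3.8, 0.0, 10.4]
grip_width: 0.0002
```

```bash
python3 -m inch '{"rotation":[[0,0,0],[0,0,0],[0,0,0],[0,0,0]],"slide":[[0,0,-5],[0,0,-12],[0,0,-8],[0,0,0]],"grip":[0,0,0,0]}'
python3 -c "
from h import *
go((.6073,.067,.06))
"
```

```text
time: 13.1
ee_pos: [0.5393, -0.0063, 0.0683]
eef_rot: [-0.32, 3.122, 0.0]
wrist_force: [0.1, 1.0, 0.1]
grip_width: 0.0005
t 13.1 pos [ 0.5393 -0.0063  0.0683] F [0.1 1.  0.1] w 0.0005 q7 1.8
toolx [-0.979 -0.203 -0.003] y [-0.203  0.979 -0.   ] z [ 0.003  0.    -1.   ]
slide mm [-81.5  58.    8.5]
```

```bash
python3 -m inch '{"rotation":[[0,0,0],[0,0,0],[0,0,0],[0,0,0],[0,0,0],[0,0,0]],"slide":[[-15,10,0],[-25,17,0],[-23,17,0],[-12,9,0],[-6,4,0],[0,0,0]],"grip":[0,0,0,0,0,0]}'
python3 -c "
from h import *
go((.6073,.067,.052))
im=get_image('side');cv2.imwrite('pics/s7.png',cv2.resize(im[130:270,220:390],None,fx=4,fy=4,interpolation=2)[:,:,::-1])
im=get_image('wrist');cv2.imwrite('pics/w7.png',im[:,:,::-1])
"
```

```text
time: 13.6
ee_pos: [0.6061, 0.0674, 0.0661]
eef_rot: [0.324, -3.125, -0.001]
wrist_force: [0.4, -0.1, -0.7]
grip_width: 0.0004
t 13.6 pos [0.6061 0.0674 0.0661] F [ 0.4 -0.1 -0.7] w 0.0004 q7 1.69
toolx [-0.979 -0.205  0.   ] y [-0.205  0.979  0.   ] z [-0.  0. -1.]
slide mm [-1.1 -0.6 14.1]
```

View pics/s7.png

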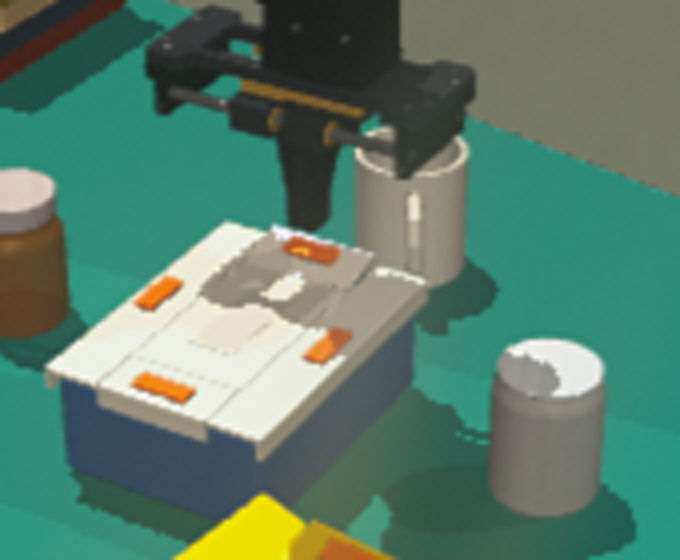

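The tips at crop (307,225) are just above pad a at (312,250), the last open section. Sections b, c and d look level. The gripper is in front of the mug and clear of it.

```bash
python3 -m inch '{"rotation":[[0,0,0],[0,0,0],[0,0,0],[0,0,0],[0,0,0],[0,0,0]],"slide":[[0,0,4],[-1,0,4],[0,0,3],[0,0,2],[0,0,1],[0,0,0]],"grip":[0,0,0,0,0,0]}'
python3 -m inch '{"rotation":[[0,0,0],[0,0,0],[0,0,0],[0,0,0]],"slide":[[0,0,1],[0,0,1],[0,0,1],[0,0,0]],"grip":[0,0,0,0]}'
python3 -m inch '{"rotation":[[0,0,0],[0,0,0],[0,0,0]],"slide":[[0,0,1],[0,0,1],[0,0,0]],"grip":[0,0,0]}'
```

```text
time: 14.2
ee_pos: [0.6063, 0.0658, 0.0525]
eef_rot: [0.32, -3.125, -0.0]
wrist_force: [0.3, 0.5, 0.0]
grip_width: 0.0004
time: 14.53
ee_pos: [0.6067, 0.0661, 0.0498]
eef_rot: [-0.321, 3.125, 0.0]
wrist_force: [0.2, 0.3, 0.6]
grip_width: 0.0002
time: 14.78
ee_pos: [0.6072, 0.0662, 0.0488]
eef_rot: [-0.32, 3.124, 0.001]
wrist_force: [-1.3, -0.2, 5.5]
grip_width: 0.0005
```

```bash
python3 -m inch '{"rotation":[[0,0,0],[0,0,0],[0,0,0],[0,0,0]],"slide":[[0,0,1],[0,0,1],[0,0,1],[0,0,0]],"grip":[0,0,0,0]}'
python3 -m inch '{"rotation":[[0,0,0],[0,0,0],[0,0,0]],"slide":[[0,0,1],[0,0,1],[0,0,0]],"grip":[0,0,0]}'
python3 -m inch '{"rotation":[[0,0,0],[0,0,0]],"slide":[[0,0,1],[0,0,0]],"grip":[0,0]}'
```

```text
time: 15.12
ee_pos: [0.6068, 0.0661, 0.0449]
eef_rot: [-0.321, 3.125, 0.0]
wrist_force: [0.2, 0.0, 0.2]
grip_width: 0.0003
time: 15.37
ee_pos: [0.606, 0.0659, 0.0428]
eef_rot: [0.32, -3.124, -0.0]
wrist_force: [-1.2, -0.1, 3.9]
grip_width: 0.0001
time: 15.53
ee_pos: [0.6061, 0.0659, 0.0427]
eef_rot: [0.32, -3.124, -0.001]
wrist_force: [-3.0, 0.5, 9.4]
grip_width: 0.0006
```

All four have snapped. I'll lift well up and back off to the left for a clear view.

```bash
python3 -m inch '{"rotation":[[0,0,0],[0,0,0],[0,0,0],[0,0,0],[0,0,0],[0,0,0],[0,0,0],[0,0,0]],"slide":[[0,0,-5],[0,0,-12],[0,0,-25],[0,0,-30],[0,0,-30],[0,0,-30],[0,0,-25],[0,0,-15]],"grip":[0,0,0,0,0,0,0,0]}'
python3 -m inch '{"rotation":[[0,0,0],[0,0,0],[0,0,0],[0,0,0],[0,0,0],[0,0,0],[0,0,0],[0,0,0]],"slide":[[5,15,0],[10,30,0],[12,36,0],[12,36,0],[12,36,0],[12,30,0],[5,15,0],[0,0,0]],"grip":[0,0,0,0,0,0,0,0]}'
python3 -c "
from h import *
go((.6,.06,.2))
a=get_image('top');b=get_image('side')
cv2.imwrite('pics/t8.png',a[:,:,::-1]);cv2.imwrite('pics/s8.png',cv2.resize(b[130:270,190:390],None,fx=4,fy=4,interpolation=2)[:,:,::-1])
for n,im,(y0,y1,x0,x1) in (('top',a,(140,260,245,345)),('side',b,(180,240,230,330))):
    m=orange(im);m[:y0]=0;m[y1:]=0;m[:,:x0]=0;m[:,x1:]=0
    k,l,st,c=cv2.connectedComponentsWithStats(m)
    for i in range(1,k):
        if st[i,4]>10: print(n,c[i].round(1),st[i,4],ray(n,c[i],.080).round(4))
"
```

```text
time: 16.2
ee_pos: [0.608, 0.066, 0.2178]
eef_rot: [-0.32, 3.12, 0.001]
wrist_force: [0.5, -0.1, -0.5]
grip_width: 0.0003
time: 16.87
ee_pos: [0.4969, 0.2509, 0.2142]
eef_rot: [0.333, -3.123, -0.004]
wrist_force: [-0.2, -0.7, 0.4]
grip_width: 0.0003
t 16.87 pos [0.4969 0.2509 0.2142] F [-0.2 -0.7  0.4] w 0.0003 q7 1.27
toolx [-0.977 -0.211  0.001] y [-0.211  0.977  0.002] z [-0.001  0.002 -1.   ]
slide mm [ -60.5 -208.4   13.7]
top [285.4 160.4] 95 [0.6094 0.0686 0.08  ]
top [322.8 194.9] 101 [ 0.5389 -0.0081  0.08  ]
top [264.7 205.9] 86 [0.5153 0.1097 0.08  ]
top [302.2 241.9] 116 [0.4433 0.033  0.08  ]
side [298.  193.5] 48 [0.6085 0.0662 0.08  ]
side [259.2 202.7] 49 [0.5128 0.1071 0.08  ]
side [301.6 215.9] 53 [ 0.5375 -0.0099  0.08  ]
side [260.3 226.4] 68 [0.4419 0.0309 0.08  ]
```

View pics/t8.png

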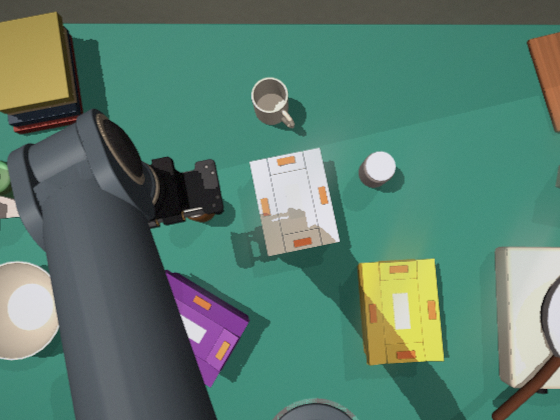

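View pics/s8.png

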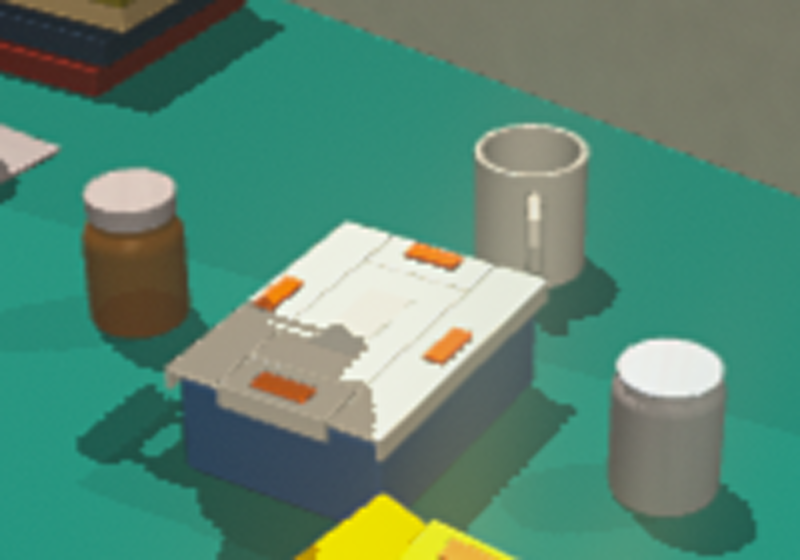

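In both views the lid is flat all round. The pads fit the box's original position, and the mug, jar and can haven't moved. The tips are about 0.25 m up, well above the jar.

```bash
python3 -c "
from rig import *
s=sense();print(s['wrist_force'],abs(s['dq']).max(),s['time']);print(job_done())"
```

```text
[ 6.12589335e-01 -8.71118872e-01  2.14015173e-04] 0.03363984262453452 16.9667
the job is handed in; nothing more can be done
None
```

I pressed all four pads (b, c, d, then a) with the shut fingertips, and all four rim sections are down. I handed the job in at about 17 s.

- **Clicks:** each section resisted with about 6 N, dropped to 0 N as it snapped, and then met a firm stop at the same height (measured TCP z about 0.043). The highest force I read was about 18 N.
- **Final pictures:** the lid is flat all round. The box, mug, jar and can are in the same places as at the start, to within about 3 mm of measurement scatter for the box. The gripper is clear of everything, with no contact force.
- **Disagreement:** the real fingertips sat about 36 mm behind the stated TCP. I saw this in the side and wrist pictures before making contact and allowed for it, using the force readings to find each pad.

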